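Nest the upturned measuring beakers on the coaster

ROBOT

A 7-joint arm with a two-finger parallel gripper is mounted at the origin on the work surface; the furniture and walls round the work are solid. World frame = base frame: x ahead of the robot, y to its left, z up, the work surface at z = 0. Lengths are in m, angles in rad, forces in N, time in s.
With the tool pointing down it reaches from about 0.425 to 0.875 m from the base axis. Payload 4.7 kg.
Tool frame: the origin (TCP) lies between the finger pads; the fingertips stand 22 mm ahead of it and the grasp point (between the pads) lies 3 mm ahead of it; z points along the fingers, y is the line along which they close (so a half turn about z gives the same grasp; the last joint's range is limited). The gripper opens to 87 mm and grips with 3 to 60 N. Pads are 19 mm wide; open, the fingers measure 117 mm over their backs; the gripper's body (75 mm by 190 mm) begins 51 mm behind the grasp point.
Start: joints at [1.207, 0.321, -0.07, 1.45, 0.023, 1.371, -0.057], TCP at [0.24, -0.604, 0.245] pointing down, gripper open.
Joint ranges: [-2.86, 2.86], [-0.3, 2.09], [-1.38, 1.24], [0.06, 2.45], [-1.56, 4.7], [0.09, 2.05], [-2.69, 2.69]. Speed limits (rad/s): [2.57, 2.57, 3.14, 3.14, 3.14, 3.14, 3.14].

INTERFACE

Orientations are given as a rotation vector (axis times angle).
In Python, from bench import ctrl gives the robot as it stands. The module is installed in compiled form; this text tells all that it offers.
- The arm moves only by the tool send_rows, never from a script. Its argument "motion" is a list of rows, each an object with "claw": the opening, from -1 (shut) to 1 (fully open); "slide": the shift along the tool's x, y, z in mm, a list of three; "delta_rot": the turn, a rotation vector about the tool's x, y, z in rad, a list of three. In form: [{"claw": claw, "slide": [x, y, z], "delta_rot": [ax, ay, az]}, ...]. A call has 1 to 5 rows; each row is the pose to reach, as a shift and turn from the pose commanded when the call began, along the tool's axes at that moment; what a row does not reach only later rows make up. A row lasts 1/10 s, in which the tool goes at most 50 mm and 8.59 degrees, less where a joint would pass 70% of its speed; a pose out of reach is approached as far as the arm can. A call with a gripper value outside its range is refused whole. The fingers move at their own pace and stop on an object; "grip_force" is the grip in N (left out, the last holds). Time passes only in rows, so rows that repeat a pose let the fingers close. It gives the time, the measured TCP pose, the force, the opening and the grip force at its end, in the units of the state.
- ctrl.get_state(): the state, without advancing time (a new reading comes with each control period).
- ctrl.get_image(name): name is "side" or "top" or "wrist"; returns a dict with "color" (400x640x3 uint8, blue, green, red), "fx", "fy", "cx", "cy" (pixels), "k1" (the pictures are not rectified: a ray, as slopes to the right and down, at radius r is drawn at 1 + k1 r^2 times it, then the intrinsics apply), "pose" (4x4, takes a point from camera to world coordinates). Camera axes: x right, y down, z forward; pixel columns grow to the right and rows downward; lengths in m; the calibration is good to about 2 mm. A picture is of the moment at which its call begins. There is no depth.
- ctrl.close_job(): hands the job in; it is judged then, once.
The state is a dict: "time": time; "joint_positions": joint angles; "qd": joint speeds; "joint_torque": joint torques, N m; "position": TCP position; "tool_rot": TCP orientation; "ft_force": force on the tool from outside, world axes, zero at the start; "torque": the same for the moment, N m; "grip_width": opening from 0.0 (shut) to 1.0 (fully open); "grip_force": force on a finger pad.
Only numpy, scipy, OpenCV 4.12 (cv2) and the standard library are available. Lean on these libraries where they do the work, as an engineer would, in place of code of your own. Each camera call takes 0.05 s, during which the arm holds its last target. There are 200 camera calls.

TASK

Put away the four steel measuring beakers as one nested set in the middle of the slate coaster, mouths down as they stand: first the smallest, then each next larger one over those already there, the largest last. Each beaker's rim must end up flat on the coaster, the whole set standing on it, and the pepper mill and salt shaker stay where they are.

Things in the scene. Friction and masses are not known exactly. Their poses are not given: they have to be found in the camera images.
- beaker_1: The smallest of four plain round steel measuring beakers, standing upturned (open mouth down, closed end up). Slightly tapered: outer diameter 28 mm at the mouth (bottom), 22 mm at the closed top, 46 mm high, wall 2 mm, closed end 3 mm thick, about 35 g, loose. Hollow below. Origin: centre of the mouth, at the very bottom; z points up to the closed end.
- beaker_2: The second smallest of four plain round steel measuring beakers, standing upturned (open mouth down, closed end up). Slightly tapered: outer diameter 41 mm at the mouth (bottom), 34 mm at the closed top, 57 mm high, wall 2 mm, closed end 3 mm thick, about 55 g, loose. Hollow below. Origin: centre of the mouth, at the very bottom; z points up to the closed end.
- beaker_3: The second largest of four plain round steel measuring beakers, standing upturned (open mouth down, closed end up). Slightly tapered: outer diameter 54 mm at the mouth (bottom), 46 mm at the closed top, 68 mm high, wall 2 mm, closed end 3 mm thick, about 80 g, loose. Hollow below. Origin: centre of the mouth, at the very bottom; z points up to the closed end.
- beaker_4: The largest of four plain round steel measuring beakers, standing upturned (open mouth down, closed end up). Slightly tapered: outer diameter 68 mm at the mouth (bottom), 60 mm at the closed top, 79 mm high, wall 2 mm, closed end 3 mm thick, about 110 g, loose. Hollow below. Origin: centre of the mouth, at the very bottom; z points up to the closed end.
- coaster: Round dark slate coaster lying flat on the worktop, diameter 92 mm, 5 mm thick; it does not slide. The place for the nested set. Origin: centre of its underside; z up, so its top is 5 mm above the origin.
- pepper_mill: Bystander: brown wooden pepper mill, diameter 58 mm, 150 mm high, loose. Origin: centre of its underside; z up.
- salt_shaker: Bystander: glass salt shaker with a grey cap, diameter 44 mm, 90 mm high, loose. Origin: centre of its underside; z up.

How it is judged:
By the outcome, as a careful person would: the job done as asked, in the order asked, and still so for the second after the job is handed in, with the robot touching nothing.
It also fails if it takes over 106 s, if anything falls off the work surface, if the arm or the gripper's body presses on something with over 40 N, if the wrist force passes 120 N, or if a joint passes its speed limit or range.

## Working session

There is one attempt and no reset: what is moved stays moved. The work goes in short steps, Python scripts to look and compute and a tool call to move; the robot and the scene stay as the last step left them, time stands still between calls to the robot, and variables do not carry over. Pictures are saved under pics/ and viewed, at most 14 in all, crops included, and the job is handed in when it is done.

Besides the shell and the picture viewer there is one more tool, called as name([rows], argument=value, ...), one row to a line, values as JSON. send_rows: Moves the arm, as the interface text tells. Its arguments: {"type":"object","properties":{"motion":{"type":"array","items":{"type":"object","properties":{"claw":{"type":"number"},"slide":{"type":"array","items":{"type":"number"}},"delta_rot":{"type":"array","items":{"type":"number"}}}}},"grip_force":{"type":"number"}},"required":["motion"]}

```bash
mkdir -p pics
python3 - <<'E'
from bench import ctrl
import cv2,numpy as np
s=ctrl.get_state();print({k:np.round(v,3) for k,v in s.items()})
for n in("side","top"):
    i=ctrl.get_image(n);cv2.imwrite(f"pics/{n}0.png",i["color"]);print(n,i["fx"],i["fy"],i["cx"],i["cy"],i["k1"],np.round(i["pose"],3).tolist())
E
```

```text
{'time': np.float64(0.0), 'joint_positions': array([ 1.207,  0.322, -0.07 ,  1.452,  0.023,  1.371, -0.057]), 'qd': array([ 0.001,  0.003, -0.001, -0.001, -0.001,  0.001, -0.001]), 'joint_torque': array([-1.0000e-03, -4.9128e+01, -4.0400e-01, -3.1252e+01, -6.4000e-02,
        4.4000e-02,  0.0000e+00]), 'position': array([ 0.24 , -0.604,  0.243]), 'tool_rot': array([-3.084e+00, -5.900e-01,  1.000e-03]), 'ft_force': array([-0.057,  0.061, -0.32 ]), 'torque': array([ 0.01 , -0.019, -0.036]), 'grip_force': np.float64(0.0), 'grip_width': np.float64(0.999)}
side 363.4640685074561 363.4640685074561 317.20183900396233 204.0663350505205 -0.06568595662160445 [[-0.918, -0.211, 0.336, 0.226], [-0.396, 0.502, -0.769, 0.735], [-0.006, -0.839, -0.544, 0.498], [0.0, 0.0, 0.0, 1.0]]
top 387.84718117197707 387.84718117197707 317.4151170051822 205.39904260743296 -0.017980299984986244 [[-0.009, -0.993, 0.115, 0.387], [-1.0, 0.01, 0.009, 0.071], [-0.01, -0.115, -0.993, 1.105], [0.0, 0.0, 0.0, 1.0]]
```

View pics/side0.png

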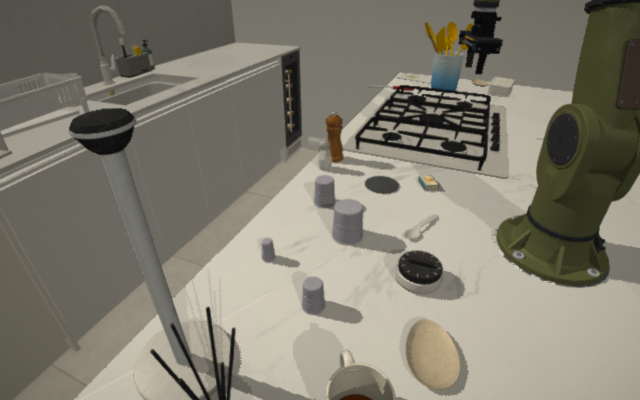

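View pics/top0.png

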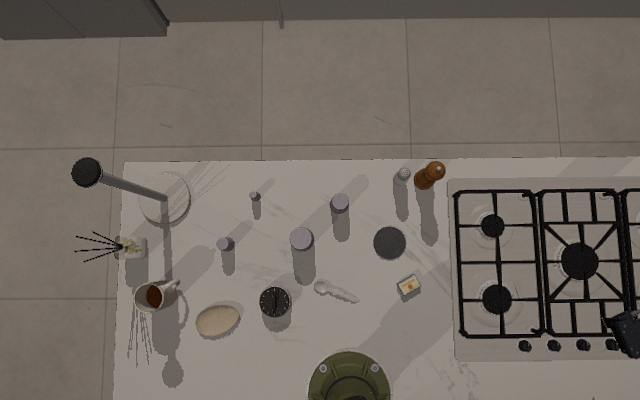

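The side view shows the beakers at about (268,250) for b1, (313,295) for b2, (325,190) for b3 and (348,222) for b4, with the coaster at (382,185). The top view has b1 (255,196), b2 (225,244), b3 (340,203), b4 (302,239), the coaster (390,242), salt (404,175) and pepper (430,176).

```bash
cat > h.py <<'E'
import cv2,numpy as np
from bench import ctrl
def ray(i,uv):
    d=np.array([(uv[0]-i["cx"])/i["fx"],(uv[1]-i["cy"])/i["fy"]]); s=d.copy()
    for _ in range(20): s=d/(1+i["k1"]*(s@s))
    P=np.array(i["pose"]); return P[:3,3],P[:3,:3]@np.array([*s,1.])
def onplane(i,uv,z):
    o,d=ray(i,uv); return o+d*(z-o[2])/d[2]
def proj(i,p):
    P=np.array(i["pose"]); q=P[:3,:3].T@(np.asarray(p,float)-P[:3,3]); s=q[:2]/q[2]; s=s*(1+i["k1"]*(s@s))
    return np.array([s[0]*i["fx"]+i["cx"],s[1]*i["fy"]+i["cy"]])
def tri(a,b):
    (o1,d1),(o2,d2)=a,b
    A=np.stack([d1,-d2],1); t=np.linalg.lstsq(A,o2-o1,rcond=None)[0]
    p,q=o1+t[0]*d1,o2+t[1]*d2; return (p+q)/2,np.linalg.norm(p-q)
E
python3 - <<'E'
from h import *
top=ctrl.get_image("top");side=ctrl.get_image("side")
out=[]
for im,pts in((top,[(255,196),(225,244),(340,203),(302,239)]),(side,[(268,245),(313,287),(325,186),(348,213)])):
    for x,y in pts:
        c=im["color"][y-28:y+38,x-32:x+33]
        print(im["color"][y,x],im["color"][y+12,x]); out.append(cv2.resize(c,(195,198),interpolation=cv2.INTER_NEAREST))
cv2.imwrite("pics/crops.png",np.vstack([np.hstack(out[:4]),np.hstack(out[4:])]))
E
```

```text
[113 111 120] [ 93  99 104]
[119 115 124] [ 94 100 106]
[121 120 127] [ 91  98 104]
[120 118 124] [82 82 89]
[ 97  97 100] [91 91 94]
[145 145 150] [89 90 93]
[89 89 91] [92 91 94]
[140 140 144] [92 91 95]
```

View pics/crops.png

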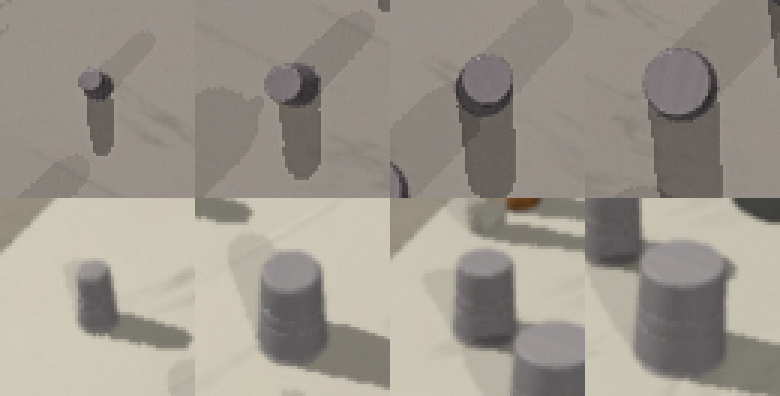

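The crops show clear light top discs and darker walls, so simple masks (bluish and bright) will separate them.

Run:
```python
from h import *
top=ctrl.get_image("top");side=ctrl.get_image("side")
H=[.046,.057,.068,.079]
def blob(m,p):
    n,l,s,c=cv2.connectedComponentsWithStats(m.astype(np.uint8),connectivity=4)
    k=min(range(1,n),key=lambda j:np.hypot(*(c[j]-p)) if s[j,4]>25 else 1e9)
    cn=max(cv2.findContours((l==k).astype(np.uint8),0,cv2.CHAIN_APPROX_NONE)[0],key=len)
    return c[k],s[k,:5],cn
a=top["color"].astype(int);b=side["color"].astype(int)
mt=(a[...,0]-a[...,1]>=0)&(a[...,0]>=105)
ms=(b[...,0]-b[...,1]>=-3)&(b[...,0]>80)
T=[(253,193),(224,243),(341,203),(302,239)];S=[(267,242),(313,285),(325,183),(348,208)]
for k in range(4):
    c,st,_=blob(mt,T[k]); 
    # side: top disc = brighter than its wall
    x,y=S[k]; sub=cv2.GaussianBlur(side["color"],(3,3),0)[y-14:y+40,x-25:x+25,0]
    w=onplane(top,c,H[k])
    cs,ss,_=blob(ms,S[k])
    # compare silhouette: predicted top centre in side view
    print(k+1,c.round(1),st[2:],w.round(4),"pred side",proj(side,w).round(1),"sil",ss, "pred front rim/back rim", proj(side,w+[0,0,0]).round(1))
c,st,cn=blob((a.max(2)<75),(390,242));e=cv2.fitEllipse(cn);print("coaster",c,e,onplane(top,e[0],.005))
c2,st2,cn2=blob((b.max(2)<75),(382,185));e2=cv2.fitEllipse(cn2);print(e2,onplane(side,e2[0],.005),tri(ray(top,e[0]),ray(side,e2[0])))
```

```text
1 [252.5 193.8] [ 7  7 37] [0.5433 0.2595 0.046 ] pred side [266.8 241.2] sil [262 239  13  23 244] pred front rim/back rim [266.8 241.2]
2 [222.  243.1] [ 11  12 102] [0.4081 0.3389 0.057 ] pred side [312.9 283.4] sil [302 277  23  37 699] pred front rim/back rim [312.9 283.4]
3 [339.9 200.8] [ 17  16 196] [0.5186 0.0195 0.068 ] pred side [324.6 179.2] sil [ 314  175   49   70 1717] pred front rim/back rim [324.6 179.2]
4 [300.1 237.7] [ 21  22 367] [0.4201 0.1264 0.079 ] pred side [348.7 206.4] sil [ 314  175   49   70 1717] pred front rim/back rim [348.7 206.4]
coaster [389.11002445 242.61491443] ((389.1157531738281, 242.61770629882812), (31.084238052368164, 31.668537139892578), 166.5930938720703) [ 0.40634755 -0.12050739  0.005     ]
((381.70465087890625, 184.5497283935547), (15.008711814880371, 31.417007446289062), 96.18286895751953) [ 0.40727253 -0.11796277  0.005     ] (array([ 0.40708435, -0.12059034,  0.00358908]), np.float64(0.0014594876512650206))
```

send_rows([
  {"claw":1,"slide":[30,-34,0],"delta_rot":[0,0,0.076]},
  {"claw":1,"slide":[60,-69,0],"delta_rot":[0,0,0.152]},
  {"claw":1,"slide":[90,-103,0],"delta_rot":[0,0,0.228]},
  {"claw":1,"slide":[120,-138,0],"delta_rot":[0,0,0.304]},
  {"claw":1,"slide":[150,-172,0],"delta_rot":[0,0,0.378]},
])

```text
time: 0.8
position: [0.3161, -0.3871, 0.2446]
tool_rot: [3.141, -0.005, 0.0]
ft_force: [0.8, -0.6, 0.2]
grip_width: 1.003
grip_force: 0.0
```

```bash
cat >> h.py <<'E'
from scipy.spatial.transform import Rotation as R
def go(x,y,z,verbose=1):
    s=ctrl.get_state(); M=R.from_rotvec(s["tool_rot"]).as_matrix(); p=np.array(s["position"])
    print("t",round(float(s["time"]),2),"pos",p.round(4),"x",M[:,0].round(3),"z",M[:,2].round(3),"q",np.round(s["joint_positions"],2),"F",np.round(s["ft_force"],1),"w",round(float(s["grip_width"])*87,1),"gf",round(float(s["grip_force"]),1))
    print("slide mm",(1e3*M.T@(np.array([x,y,z])-p)).round(1))
E
python3 -c "
from h import *
go(.51,.2595,.2)"
```

```text
t 0.8 pos [ 0.3161 -0.3871  0.2446] x [ 1.    -0.003  0.   ] z [ 0. -0. -1.] q [ 1.01  0.01 -0.17  1.81  0.    1.32 -0.74] F [ 0.8 -0.6  0.2] w 87.3 gf 0.0
slide mm [ 191.8 -647.3   44.4]
```

send_rows([
  {"claw":1,"slide":[14,-48,0],"delta_rot":[0,0,0]},
  {"claw":1,"slide":[28,-95,0],"delta_rot":[0,0,0]},
  {"claw":1,"slide":[42,-143,0],"delta_rot":[0,0,0]},
  {"claw":1,"slide":[56,-190,0],"delta_rot":[0,0,0]},
  {"claw":1,"slide":[70,-238,0],"delta_rot":[0,0,0]},
])

```text
time: 1.3
position: [0.386, -0.1491, 0.2448]
tool_rot: [3.14, -0.001, 0.001]
ft_force: [1.6, -0.2, 0.7]
grip_width: 1.001
grip_force: 0.0
```

send_rows([
  {"claw":0.2,"slide":[14,-48,0],"delta_rot":[0,0,0]},
  {"claw":0.2,"slide":[28,-95,0],"delta_rot":[0,0,0]},
  {"claw":0.2,"slide":[42,-143,0],"delta_rot":[0,0,0]},
  {"claw":0.2,"slide":[56,-190,0],"delta_rot":[0,0,0]},
  {"claw":0.2,"slide":[70,-238,0],"delta_rot":[0,0,0]},
])

```text
time: 1.8
position: [0.456, 0.0888, 0.2449]
tool_rot: [3.141, -0.001, 0.002]
ft_force: [1.1, -1.0, -0.9]
grip_width: 0.649
grip_force: 0.0
```

send_rows([
  {"claw":0.2,"slide":[14,-48,0],"delta_rot":[0,0,0]},
  {"claw":0.2,"slide":[28,-90,0],"delta_rot":[0,0,0]},
  {"claw":0.2,"slide":[42,-140,0],"delta_rot":[0,0,0]},
  {"claw":0.2,"slide":[54,-170,30],"delta_rot":[0,0,0]},
  {"claw":0.2,"slide":[54,-170,45],"delta_rot":[0,0,0]},
])

```text
time: 2.3
position: [0.5085, 0.2623, 0.1972]
tool_rot: [-3.137, -0.011, 0.006]
ft_force: [-0.5, 0.0, -1.4]
grip_width: 0.599
grip_force: 0.0
```

Run:
```python
from h import *
go(.5433,.2595,.038)
i=ctrl.get_image("wrist");cv2.imwrite("pics/w1.png",i["color"]);print(np.round(i["pose"],3),i["fx"],i["cx"],i["cy"],i["k1"],proj(i,[.5433,.2595,.046]))
```

```text
t 2.3 pos [0.5085 0.2623 0.1972] x [ 1.     0.007 -0.004] z [-0.004  0.005 -1.   ] q [ 0.29  0.32 -0.96  1.69  0.26  1.28 -2.29] F [-0.5  0.  -1.4] w 52.1 gf 0.0
slide mm [ 35.4   3.8 159. ]
[[ 0.007 -0.95  -0.311  0.594]
 [-1.    -0.008  0.003  0.262]
 [-0.005  0.311 -0.95   0.337]
 [ 0.     0.     0.     1.   ]] 348.46230863374467 326.7179985002818 201.21506365259995 -0.02642415584941557 [331.33621241 150.73159948]
```

View pics/w1.png

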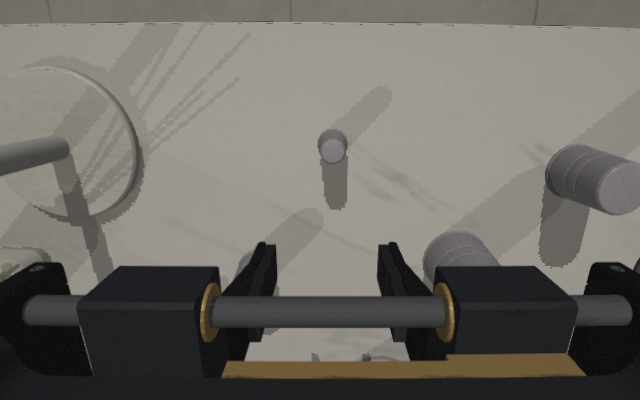

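The wrist picture shows b1's lit top at about (333,149), against a predicted (331,151), and the fingers clear it. I'll triangulate it with the top view.

```bash
cat >> h.py <<'E'
def disc(i,p,win=30,thr=None):
    x,y=map(int,p); y0,x0=max(y-win,0),max(x-win,0)
    a=i["color"][y0:y+win,x0:x+win].astype(int)
    m=(a[...,0]-a[...,1]>=0)&(a.max(2)>105 if thr is None else a.max(2)>thr)
    m=cv2.morphologyEx(m.astype(np.uint8),cv2.MORPH_OPEN,np.ones((3,3)))
    n,l,s,c=cv2.connectedComponentsWithStats(m,connectivity=4)
    k=1+np.argmax(s[1:,4]); return c[k]+[x0,y0],s[k,2:]
E
python3 - <<'E'
from h import *
t=ctrl.get_image("top");w=ctrl.get_image("wrist")
for thr in(105,115,120,125):
    c,s=disc(w,(333,149),22,thr);print(thr,c,s,onplane(w,c,.046))
a=w["color"];print(a[140:166:2,333].tolist())
print(tri(ray(t,(252.5,193.8)),ray(w,c)))
E
```

```text
105 [323.74074074 145.72777778] [ 23  33 540] [0.54673061 0.25892784 0.046     ]
115 [323.5530303  148.95707071] [ 22  23 396] [0.54402928 0.25908694 0.046     ]
120 [323.52601156 148.60115607] [ 21  21 346] [0.54432769 0.25910918 0.046     ]
125 [323.96478873 144.07042254] [ 18  13 142] [0.54811131 0.25874036 0.046     ]
[[99, 98, 101], [111, 110, 114], [116, 115, 118], [121, 120, 124], [123, 123, 126], [125, 125, 129], [122, 120, 124], [119, 118, 121], [110, 108, 112], [78, 78, 81], [96, 100, 104], [96, 102, 104], [98, 103, 105]]
(array([0.54568324, 0.26010628, 0.03532416]), np.float64(0.00298579463434982))
```

Run:
```python
from h import *
t=ctrl.get_image("top");w=ctrl.get_image("wrist")
c,s=disc(w,(324,149),22,118)
print(tri(ray(t,(252.5,193.8)),ray(w,c)))
go(.544,.2593,.034)
```

```text
(array([0.5436153 , 0.25960365, 0.04487724]), np.float64(0.00026069781118638683))
t 2.55 pos [0.5105 0.2555 0.2004] x [ 1.    -0.002  0.001] z [ 0.001 -0.001 -1.   ] q [ 0.3   0.31 -0.96  1.69  0.26  1.28 -2.28] F [ 0.2  0.3 -0.1] w 52.5 gf 0.0
slide mm [ 33.3  -4.1 166.5]
```

send_rows([
  {"claw":0.2,"slide":[33,-4,40],"delta_rot":[0,0,0]},
  {"claw":0.2,"slide":[33,-4,80],"delta_rot":[0,0,0]},
  {"claw":0.2,"slide":[33,-4,110],"delta_rot":[0,0,0]},
  {"claw":0.2,"slide":[33,-4,110],"delta_rot":[0,0,0]},
  {"claw":0.2,"slide":[33,-4,110],"delta_rot":[0,0,0]},
])

```text
time: 3.05
position: [0.5439, 0.2602, 0.0913]
tool_rot: [3.141, -0.003, 0.003]
ft_force: [0.4, 0.5, 0.2]
grip_width: 0.599
grip_force: 0.0
```

send_rows([
  {"claw":0.2,"slide":[0,0,20],"delta_rot":[0,0,0]},
  {"claw":0.2,"slide":[0,0,40],"delta_rot":[0,0,0]},
  {"claw":0.2,"slide":[0,0,56],"delta_rot":[0,0,0]},
  {"claw":0.2,"slide":[0,0,56],"delta_rot":[0,0,0]},
  {"claw":0.2,"slide":[0,0,56],"delta_rot":[0,0,0]},
])

```text
time: 3.55
position: [0.5437, 0.2613, 0.0349]
tool_rot: [-3.141, 0.001, -0.003]
ft_force: [0.5, -0.0, -0.3]
grip_width: 0.596
grip_force: 0.0
```

send_rows([
  {"claw":-1,"slide":[0,0,0],"delta_rot":[0,0,0]},
  {"claw":-1,"slide":[0,0,0],"delta_rot":[0,0,0]},
  {"claw":-1,"slide":[0,0,0],"delta_rot":[0,0,0]},
  {"claw":-1,"slide":[0,0,0],"delta_rot":[0,0,0]},
  {"claw":-1,"slide":[0,0,0],"delta_rot":[0,0,0]},
], grip_force=10)

```text
time: 4.05
position: [0.543, 0.261, 0.0338]
tool_rot: [3.142, -0.0, 0.001]
ft_force: [-0.1, 0.0, 0.8]
grip_width: 0.288
grip_force: 10.0
```

send_rows([
  {"claw":-1,"slide":[0,0,-30],"delta_rot":[0,0,0]},
  {"claw":-1,"slide":[0,0,-70],"delta_rot":[0,0,0]},
  {"claw":-1,"slide":[0,0,-110],"delta_rot":[0,0,0]},
  {"claw":-1,"slide":[-10,30,-130],"delta_rot":[0,0,0]},
  {"claw":-1,"slide":[-25,70,-130],"delta_rot":[0,0,0]},
])

```text
time: 4.55
position: [0.5193, 0.1941, 0.1671]
tool_rot: [-3.138, -0.007, -0.01]
ft_force: [1.1, -1.2, -0.9]
grip_width: 0.284
grip_force: 10.0
```

send_rows([
  {"claw":-1,"slide":[-15,42,0],"delta_rot":[0,0,0]},
  {"claw":-1,"slide":[-30,84,0],"delta_rot":[0,0,0]},
  {"claw":-1,"slide":[-45,126,0],"delta_rot":[0,0,0]},
  {"claw":-1,"slide":[-60,168,0],"delta_rot":[0,0,0]},
  {"claw":-1,"slide":[-75,210,0],"delta_rot":[0,0,0]},
])

```text
time: 5.05
position: [0.4419, -0.0206, 0.1636]
tool_rot: [3.141, -0.0, 0.001]
ft_force: [0.4, -1.3, -0.1]
grip_width: 0.29
grip_force: 10.0
```

send_rows([
  {"claw":-1,"slide":[-15,42,0],"delta_rot":[0,0,0]},
  {"claw":-1,"slide":[-28,75,0],"delta_rot":[0,0,0]},
  {"claw":-1,"slide":[-37,100,20],"delta_rot":[0,0,0]},
  {"claw":-1,"slide":[-37,100,40],"delta_rot":[0,0,0]},
  {"claw":-1,"slide":[-37,100,60],"delta_rot":[0,0,0]},
])

```text
time: 5.55
position: [0.4054, -0.12, 0.103]
tool_rot: [3.141, -0.004, 0.001]
ft_force: [0.1, -0.0, 0.5]
grip_width: 0.287
grip_force: 10.0
```

Run:
```python
from h import *
go(.4068,-.1195,.041)
i=ctrl.get_image("side");cv2.imwrite("pics/s1.png",i["color"][100:300,250:500].repeat(3,0).repeat(3,1))
go(.4068,-.1195,.041)
```

```text
t 5.55 pos [ 0.4054 -0.12    0.103 ] x [ 1.    -0.003  0.   ] z [ 0.    -0.001 -1.   ] q [ 0.96 -0.02 -0.72  2.13 -0.01  1.02 -1.33] F [ 0.1 -0.   0.5] w 24.9 gf 10.0
slide mm [ 1.4 -0.6 62. ]
t 5.6 pos [ 0.4033 -0.1187  0.1001] x [ 1.    -0.001 -0.004] z [-0.004  0.002 -1.   ] q [ 0.96 -0.01 -0.73  2.14 -0.01  1.02 -1.33] F [-1.9  1.1 -2.1] w 24.8 gf 10.0
slide mm [ 3.7  0.9 59. ]
```

View pics/s1.png

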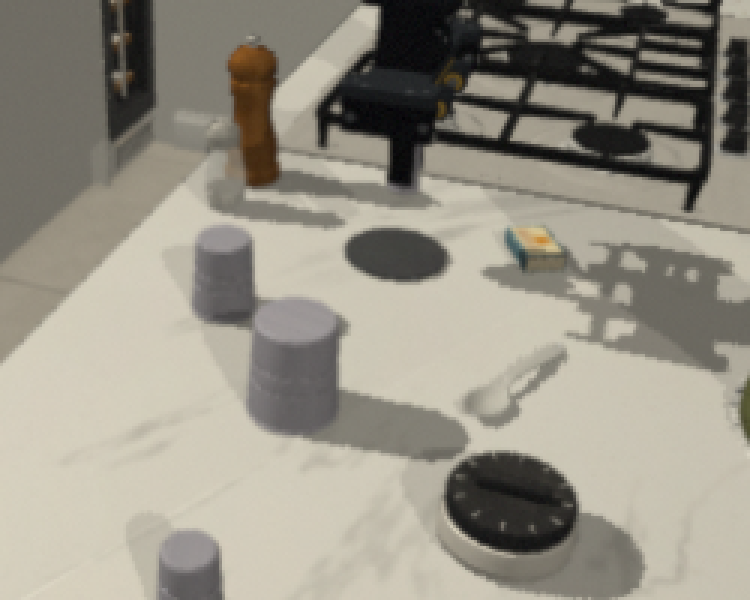

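The beaker hangs between the fingers at about (405,185) in the crop, above the coaster at (397,253). Lowering it now.

send_rows([
  {"claw":-1,"slide":[2,0,20],"delta_rot":[0,0,0]},
  {"claw":-1,"slide":[2,0,40],"delta_rot":[0,0,0]},
  {"claw":-1,"slide":[2,0,55],"delta_rot":[0,0,0]},
  {"claw":-1,"slide":[2,0,60],"delta_rot":[0,0,0]},
  {"claw":-1,"slide":[2,0,62],"delta_rot":[0,0,0]},
])

```text
time: 6.1
position: [0.4077, -0.1187, 0.0415]
tool_rot: [-3.141, -0.001, 0.001]
ft_force: [0.1, 1.4, -0.8]
grip_width: 0.287
grip_force: 10.0
```

send_rows([
  {"claw":-1,"slide":[0,0,1],"delta_rot":[0,0,0]},
  {"claw":-1,"slide":[0,0,2],"delta_rot":[0,0,0]},
  {"claw":-1,"slide":[0,0,3],"delta_rot":[0,0,0]},
  {"claw":-1,"slide":[0,0,3],"delta_rot":[0,0,0]},
])

```text
time: 6.5
position: [0.408, -0.1192, 0.0388]
tool_rot: [3.141, -0.0, 0.001]
ft_force: [0.3, -0.1, 0.0]
grip_width: 0.286
grip_force: 10.0
```

```bash
python3 -c "
from h import *
go(.4068,-.1195,.039)"
```

```text
t 6.5 pos [ 0.408  -0.1192  0.0388] x [ 1. -0.  0.] z [ 0.    -0.001 -1.   ] q [ 0.93  0.11 -0.73  2.18  0.1   0.88 -1.43] F [ 0.3 -0.1  0. ] w 24.9 gf 10.0
slide mm [-1.2  0.3 -0.2]
```

Press down 1 mm at a time until it touches.

send_rows([
  {"claw":-1,"slide":[-1,0,0.5],"delta_rot":[0,0,0]},
  {"claw":-1,"slide":[-1,0,1],"delta_rot":[0,0,0]},
  {"claw":-1,"slide":[-1,0,1],"delta_rot":[0,0,0]},
])

```text
time: 6.8
position: [0.4079, -0.1192, 0.0384]
tool_rot: [3.141, -0.0, 0.003]
ft_force: [1.3, 0.4, 5.5]
grip_width: 0.285
grip_force: 10.1
```

send_rows([
  {"claw":-1,"slide":[0,0,0.5],"delta_rot":[0,0,0]},
  {"claw":-1,"slide":[0,0,1],"delta_rot":[0,0,0]},
  {"claw":-1,"slide":[0,0,1],"delta_rot":[0,0,0]},
])

```text
time: 7.1
position: [0.4081, -0.1192, 0.0381]
tool_rot: [3.14, -0.0, 0.003]
ft_force: [-2.3, 0.6, 12.9]
grip_width: 0.289
grip_force: 10.4
```

send_rows([
  {"claw":0.4,"slide":[0,0,-1],"delta_rot":[0,0,0]},
  {"claw":0.4,"slide":[0,0,-1],"delta_rot":[0,0,0]},
  {"claw":0.4,"slide":[0,0,-1],"delta_rot":[0,0,0]},
  {"claw":0.4,"slide":[0,0,-10],"delta_rot":[0,0,0]},
  {"claw":0.4,"slide":[0,0,-40],"delta_rot":[0,0,0]},
])

```text
time: 7.6
position: [0.4043, -0.118, 0.075]
tool_rot: [-3.138, -0.0, 0.009]
ft_force: [1.3, -0.7, -0.5]
grip_width: 0.645
grip_force: 0.0
```

send_rows([
  {"claw":0.4,"slide":[0,0,-45],"delta_rot":[0,0,-0.14]},
  {"claw":0.4,"slide":[0,0,-90],"delta_rot":[0,0,-0.28]},
  {"claw":0.4,"slide":[0,-40,-115],"delta_rot":[0,0,-0.42]},
  {"claw":0.4,"slide":[0,-85,-115],"delta_rot":[0,0,-0.56]},
  {"claw":0.4,"slide":[0,-130,-115],"delta_rot":[0,0,-0.7]},
])

```text
time: 8.1
position: [0.4073, 0.0123, 0.1931]
tool_rot: [2.947, 1.083, 0.003]
ft_force: [0.6, -0.3, -0.1]
grip_width: 0.702
grip_force: 0.0
```

```bash
python3 -c "
from h import *
go(.408,.26,.2)"
```

```text
t 8.1 pos [0.4073 0.0123 0.1931] x [0.762 0.647 0.001] z [ 0.003 -0.001 -1.   ] q [ 0.84 -0.21 -0.82  2.05 -0.16  1.23 -0.79] F [ 0.6 -0.3 -0.1] w 61.1 gf 0.0
slide mm [ 160.9 -188.3   -7.3]
```

send_rows([
  {"claw":0.4,"slide":[26,-31,0],"delta_rot":[0,0,-0.14]},
  {"claw":0.4,"slide":[52,-62,0],"delta_rot":[0,0,-0.28]},
  {"claw":0.4,"slide":[80,-94,0],"delta_rot":[0,0,-0.42]},
  {"claw":0.4,"slide":[107,-126,0],"delta_rot":[0,0,-0.56]},
  {"claw":0.4,"slide":[134,-158,0],"delta_rot":[0,0,-0.7]},
])

```text
time: 8.6
position: [0.4072, 0.2197, 0.1921]
tool_rot: [2.396, 2.029, 0.001]
ft_force: [1.2, 0.5, -0.1]
grip_width: 0.696
grip_force: 0.0
```

```bash
python3 -c "
from h import *
go(.408,.3,.2)"
```

```text
t 8.6 pos [0.4072 0.2197 0.1921] x [ 0.165  0.986 -0.001] z [ 0.002 -0.001 -1.   ] q [ 0.6  -0.02 -1.13  1.94 -0.02  1.21 -0.68] F [ 1.2  0.5 -0.1] w 60.5 gf 0.0
slide mm [ 79.3 -12.4  -8. ]
```

send_rows([
  {"claw":0.4,"slide":[39,-6,0],"delta_rot":[0,0,-0.083]},
  {"claw":0.4,"slide":[79,-13,0],"delta_rot":[0,0,-0.166]},
  {"claw":0.4,"slide":[79,-13,0],"delta_rot":[0,0,-0.166]},
  {"claw":0.4,"slide":[79,-13,0],"delta_rot":[0,0,-0.166]},
])

```text
time: 9.0
position: [0.4072, 0.299, 0.1912]
tool_rot: [-2.223, -2.217, 0.002]
ft_force: [-0.5, -0.6, -0.0]
grip_width: 0.701
grip_force: 0.0
```

```bash
cat >> h.py <<'E'
def look(xyz,top_uv,win,thrs=(112,118,122)):
    w=ctrl.get_image("wrist");t=ctrl.get_image("top");p=proj(w,xyz);print("pred",p.round(1))
    for th in thrs:
        c,s=disc(w,p,win,th);print(th,c.round(1),s,onplane(w,c,xyz[2]).round(4),"tri",[np.round(v,4) for v in tri(ray(t,top_uv),ray(w,c))])
    return w,t
E
python3 -c "
from h import *
w,t=look([.408,.339,.057],(222,243.1),35)
cv2.imwrite('pics/w2.png',w['color'])
go(.408,.339,.045)"
```

```text
pred [328.4 149.2]
112 [328.5 148.8] [  39   39 1139] [0.4081 0.3393 0.057 ] tri [array([0.4082, 0.3391, 0.0559]), np.float64(0.0001)]
118 [328.6 148.8] [  38   37 1105] [0.4081 0.3393 0.057 ] tri [array([0.4082, 0.3391, 0.0558]), np.float64(0.0001)]
122 [328.6 148.9] [  38   37 1067] [0.4082 0.3392 0.057 ] tri [array([0.4082, 0.339 , 0.056 ]), np.float64(0.0)]
t 9.1 pos [0.4084 0.2969 0.1915] x [ 0.007  1.    -0.002] z [ 0.    -0.002 -1.   ] q [ 0.44  0.19 -1.21  1.84  0.19  1.24 -0.84] F [ 0.2 -0.5 -0.1] w 60.9 gf 0.0
slide mm [ 42.4  -0.7 146.4]
```

View pics/w2.png

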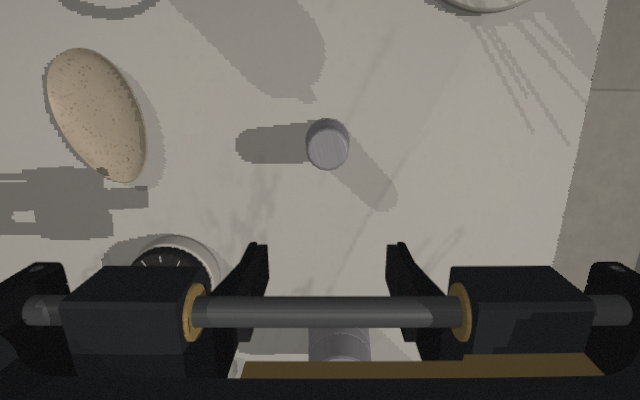

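The wrist picture shows b2's top disc at (328,149), exactly as predicted; triangulated height is 56 mm.

send_rows([
  {"claw":0.4,"slide":[22,0,40],"delta_rot":[0,0,0]},
  {"claw":0.4,"slide":[42,0,80],"delta_rot":[0,0,0]},
  {"claw":0.4,"slide":[42,0,90],"delta_rot":[0,0,0]},
  {"claw":0.4,"slide":[42,0,90],"delta_rot":[0,0,0]},
])

```text
time: 9.5
position: [0.4079, 0.338, 0.1006]
tool_rot: [2.227, 2.214, -0.006]
ft_force: [-0.0, -0.5, 1.0]
grip_width: 0.703
grip_force: 0.0
```

```bash
python3 -c "
from h import *
go(.4082,.3391,.045)"
```

```text
t 9.5 pos [0.4079 0.338  0.1006] x [ 0.006  1.    -0.003] z [-0.002 -0.003 -1.   ] q [ 0.21  0.4  -1.11  1.88  0.4   1.11 -1.06] F [-0.  -0.5  1. ] w 61.2 gf 0.0
slide mm [ 1.3  0.4 55.6]
```

send_rows([
  {"claw":0.4,"slide":[1,0,20],"delta_rot":[0,0,0]},
  {"claw":0.4,"slide":[1,0,40],"delta_rot":[0,0,0]},
  {"claw":0.4,"slide":[1,0,56],"delta_rot":[0,0,0]},
  {"claw":0.4,"slide":[1,0,56],"delta_rot":[0,0,0]},
])

```text
time: 9.9
position: [0.4089, 0.3391, 0.0452]
tool_rot: [2.228, 2.212, -0.003]
ft_force: [0.0, 0.6, -0.1]
grip_width: 0.698
grip_force: 0.0
```

send_rows([
  {"claw":-1,"slide":[0,0,0],"delta_rot":[0,0,0]},
  {"claw":-1,"slide":[0,0,0],"delta_rot":[0,0,0]},
  {"claw":-1,"slide":[0,0,0],"delta_rot":[0,0,0]},
  {"claw":-1,"slide":[0,0,0],"delta_rot":[0,0,0]},
], grip_force=12)

```text
time: 10.3
position: [0.4086, 0.3415, 0.0462]
tool_rot: [2.227, 2.216, 0.001]
ft_force: [-0.8, -0.3, 0.9]
grip_width: 0.42
grip_force: 6.8
```

send_rows([
  {"claw":-1,"slide":[0,0,-30],"delta_rot":[0,0,0]},
  {"claw":-1,"slide":[0,0,-70],"delta_rot":[0,0,0]},
  {"claw":-1,"slide":[0,0,-110],"delta_rot":[0,0,0]},
  {"claw":-1,"slide":[-30,0,-140],"delta_rot":[0,0,0]},
  {"claw":-1,"slide":[-75,0,-150],"delta_rot":[0,0,0]},
])

```text
time: 10.8
position: [0.4084, 0.2718, 0.1985]
tool_rot: [-2.219, -2.223, -0.009]
ft_force: [-0.1, -2.3, 0.6]
grip_width: 0.422
grip_force: 12.0
```

```bash
python3 -c "
from h import *
go(.4072,-.1195,.13)
t=ctrl.get_image('top')
x,y=map(int,proj(t,[.407,-.12,.05])); c=t['color'][y-40:y+40,x-40:x+40]
cv2.imwrite('pics/t2.png',c.repeat(5,0).repeat(5,1)); print(x,y)
for th in(105,112):
  c,s=disc(t,(x,y),14,th);print(c,s,onplane(t,c,.051))"
```

```text
t 10.8 pos [0.4084 0.2718 0.1985] x [-0.002  1.     0.005] z [ 0.004  0.005 -1.   ] q [ 0.58  0.12 -1.27  1.87  0.12  1.23 -0.72] F [-0.1 -2.3  0.6] w 36.7 gf 12.0
slide mm [-391.6   -2.2   66.6]
391 242
[391.         241.14634146] [ 7  7 41] [ 0.40943707 -0.11771599  0.051     ]
[391.         241.14634146] [ 7  7 41] [ 0.40943707 -0.11771599  0.051     ]
```

View pics/t2.png

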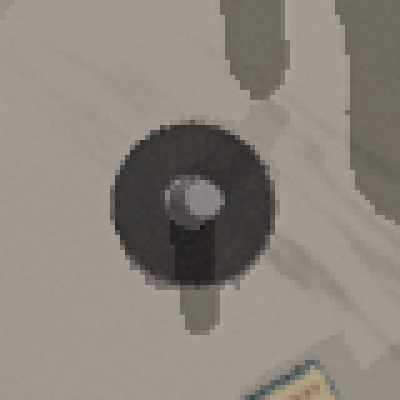

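b1 stands in the middle of the coaster, with its top disc at crop (203,198). Taking b2 over.

send_rows([
  {"claw":-1,"slide":[-45,0,0],"delta_rot":[0,0,0]},
  {"claw":-1,"slide":[-90,0,0],"delta_rot":[0,0,0]},
  {"claw":-1,"slide":[-135,0,0],"delta_rot":[0,0,0]},
  {"claw":-1,"slide":[-180,0,0],"delta_rot":[0,0,0]},
  {"claw":-1,"slide":[-225,0,0],"delta_rot":[0,0,0]},
])

```text
time: 11.35
position: [0.4066, 0.0411, 0.1956]
tool_rot: [2.226, 2.214, -0.001]
ft_force: [0.2, -0.0, -0.2]
grip_width: 0.42
grip_force: 12.0
```

send_rows([
  {"claw":-1,"slide":[-45,0,10],"delta_rot":[0,0,0]},
  {"claw":-1,"slide":[-90,0,20],"delta_rot":[0,0,0]},
  {"claw":-1,"slide":[-135,0,40],"delta_rot":[0,0,0]},
  {"claw":-1,"slide":[-160,0,55],"delta_rot":[0,0,0]},
  {"claw":-1,"slide":[-160,0,55],"delta_rot":[0,0,0]},
])

```text
time: 11.85
position: [0.4041, -0.1197, 0.1381]
tool_rot: [-2.23, -2.207, 0.002]
ft_force: [-0.5, 1.1, -1.6]
grip_width: 0.421
grip_force: 12.0
```

```bash
python3 -c "
from h import *
go(.4085,-.119,.05)
ctrl.get_image('top');ctrl.get_image('top')
go(.4085,-.119,.05)"
```

```text
t 11.85 pos [ 0.4041 -0.1197  0.1381] x [0.011 1.    0.002] z [-0.004  0.002 -1.   ] q [ 0.99 -0.07 -0.73  2.09 -0.05  1.11  0.28] F [-0.5  1.1 -1.6] w 36.6 gf 12.0
slide mm [ 0.6  4.8 88.1]
t 11.95 pos [ 0.406  -0.1163  0.1399] x [0.006 1.    0.002] z [-0.001  0.002 -1.   ] q [ 0.99 -0.07 -0.74  2.09 -0.06  1.11  0.27] F [ 0.8  0.4 -0.3] w 36.4 gf 12.0
slide mm [-2.8  2.6 89.9]
```

send_rows([
  {"claw":-1,"slide":[-2,3,10],"delta_rot":[0,0,0]},
  {"claw":-1,"slide":[-2,3,20],"delta_rot":[0,0,0]},
  {"claw":-1,"slide":[-2,3,26],"delta_rot":[0,0,0]},
  {"claw":-1,"slide":[-2,3,26],"delta_rot":[0,0,0]},
  {"claw":-1,"slide":[-2,3,26],"delta_rot":[0,0,0]},
])

```text
time: 12.45
position: [0.4092, -0.1185, 0.1141]
tool_rot: [-2.226, -2.216, -0.0]
ft_force: [-0.5, -0.3, -0.3]
grip_width: 0.418
grip_force: 12.0
```

```bash
python3 -c "
from h import *
go(.4085,-.119,.05)"
```

```text
t 12.45 pos [ 0.4092 -0.1185  0.1141] x [0.004 1.    0.   ] z [-0.  0. -1.] q [ 0.99 -0.02 -0.75  2.11 -0.02  1.05  0.24] F [-0.5 -0.3 -0.3] w 36.3 gf 12.0
slide mm [-0.5 -0.6 64.1]
```

send_rows([
  {"claw":-1,"slide":[0,0,15],"delta_rot":[0,0,0]},
  {"claw":-1,"slide":[0,0,30],"delta_rot":[0,0,0]},
  {"claw":-1,"slide":[0,0,45],"delta_rot":[0,0,0]},
  {"claw":-1,"slide":[0,0,57],"delta_rot":[0,0,0]},
  {"claw":-1,"slide":[0,0,60],"delta_rot":[0,0,0]},
])

```text
time: 12.95
position: [0.4085, -0.1186, 0.0533]
tool_rot: [-2.225, -2.215, 0.0]
ft_force: [-0.4, -0.0, -1.0]
grip_width: 0.419
grip_force: 12.0
```

send_rows([
  {"claw":-1,"slide":[0,0,1],"delta_rot":[0,0,0]},
  {"claw":-1,"slide":[0,0,2],"delta_rot":[0,0,0]},
  {"claw":-1,"slide":[0,0,3],"delta_rot":[0,0,0]},
  {"claw":-1,"slide":[0,0,3],"delta_rot":[0,0,0]},
])

```text
time: 13.35
position: [0.4095, -0.119, 0.0516]
tool_rot: [2.226, 2.215, 0.0]
ft_force: [-0.4, 0.3, -0.6]
grip_width: 0.422
grip_force: 12.0
```

send_rows([
  {"claw":-1,"slide":[0,0,0.5],"delta_rot":[0,0,0]},
  {"claw":-1,"slide":[0,0,1],"delta_rot":[0,0,0]},
  {"claw":-1,"slide":[0,0,1.5],"delta_rot":[0,0,0]},
  {"claw":-1,"slide":[0,0,1.5],"delta_rot":[0,0,0]},
])

```text
time: 13.75
position: [0.4096, -0.1191, 0.0507]
tool_rot: [2.227, 2.215, -0.0]
ft_force: [-2.1, 0.7, 9.1]
grip_width: 0.418
grip_force: 12.2
```

send_rows([
  {"claw":0.6,"slide":[0,0,-1],"delta_rot":[0,0,0]},
  {"claw":0.6,"slide":[0,0,-1],"delta_rot":[0,0,0]},
  {"claw":0.6,"slide":[0,0,-1],"delta_rot":[0,0,0]},
  {"claw":0.6,"slide":[0,0,-15],"delta_rot":[0,0,0]},
  {"claw":0.6,"slide":[0,0,-50],"delta_rot":[0,0,0]},
])

```text
time: 14.25
position: [0.4067, -0.118, 0.0978]
tool_rot: [-2.222, -2.212, 0.002]
ft_force: [0.0, 0.0, 0.3]
grip_width: 0.763
grip_force: 0.0
```

send_rows([
  {"claw":0.6,"slide":[0,0,-45],"delta_rot":[0,0,0]},
  {"claw":0.6,"slide":[20,22,-85],"delta_rot":[0,0,0]},
  {"claw":0.6,"slide":[50,55,-95],"delta_rot":[0,0,0]},
  {"claw":0.6,"slide":[80,88,-95],"delta_rot":[0,0,0]},
  {"claw":0.6,"slide":[99,109,-95],"delta_rot":[0,0,0]},
])

```text
time: 14.75
position: [0.5209, -0.018, 0.1957]
tool_rot: [2.224, 2.217, 0.004]
ft_force: [-0.6, -0.3, -0.8]
grip_width: 0.802
grip_force: 0.0
```

send_rows([
  {"claw":0.6,"slide":[0,0,0],"delta_rot":[0,0,0]},
  {"claw":0.6,"slide":[0,0,0],"delta_rot":[0,0,0]},
  {"claw":0.6,"slide":[0,0,0],"delta_rot":[0,0,0]},
])

```text
time: 15.05
position: [0.5178, -0.0216, 0.1942]
tool_rot: [-2.228, -2.214, 0.002]
ft_force: [-0.1, -0.4, 0.7]
grip_width: 0.8
grip_force: 0.0
```

```bash
python3 -c "
from h import *
w,t=look([.5186,.0195,.068],(339.9,200.8),45,(112,122,128))
cv2.imwrite('pics/w3.png',w['color'])
x,y=map(int,proj(t,[.408,-.119,.062]))
for th in(105,112):
  c,s=disc(t,(x,y),14,th);print('b2 on coaster',c,s,onplane(t,c,.062))
go(.5186,.0195,.055)"
```

```text
pred [328.1 149.1]
112 [327.8 148.2] [  56   56 2404] [0.5184 0.0202 0.068 ] tri [array([0.5186, 0.0197, 0.0664]), np.float64(0.0007)]
122 [328.  148.3] [  55   55 2318] [0.5185 0.0201 0.068 ] tri [array([0.5187, 0.0196, 0.0661]), np.float64(0.0005)]
128 [332.3 153.3] [  52   50 1430] [0.5218 0.0162 0.068 ] tri [array([0.5201, 0.0181, 0.0697]), np.float64(0.0045)]Traceback (most recent call last):
  File "<string>", line 7, in <module>
    c,s=disc(t,(x,y),14,th);print('b2 on coaster',c,s,onplane(t,c,.062))
        ~~~~^^^^^^^^^^^^^^^
  File "h.py", line 27, in disc
    k=1+np.argmax(s[1:,4]); return c[k]+[x0,y0],s[k,2:]
        ~~~~~~~~~^^^^^^^^^
    return _wrapfunc(a, 'argmax', axis=axis, out=out, **kwds)
    return bound(*args, **kwds)
ValueError: attempt to get argmax of an empty sequence
```

View pics/w3.png

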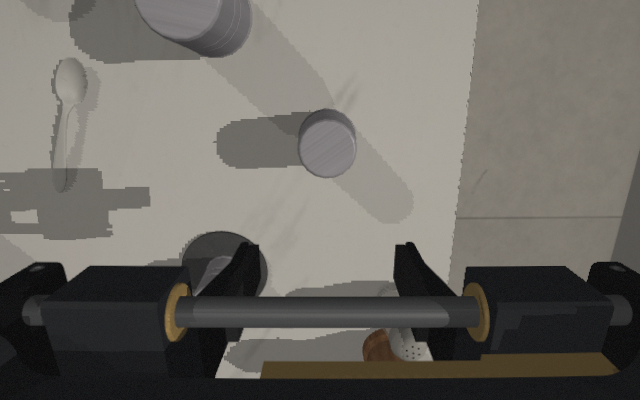

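The wrist picture shows b3's top at (328,148), as predicted; height is 66–67 mm. The coaster at (225,265) is partly hidden by a finger.

send_rows([
  {"claw":0.6,"slide":[20,0,30],"delta_rot":[0,0,0]},
  {"claw":0.6,"slide":[41,0,60],"delta_rot":[0,0,0]},
  {"claw":0.6,"slide":[41,0,85],"delta_rot":[0,0,0]},
  {"claw":0.6,"slide":[41,0,85],"delta_rot":[0,0,0]},
  {"claw":0.6,"slide":[41,0,85],"delta_rot":[0,0,0]},
])

```text
time: 15.65
position: [0.5188, 0.0195, 0.1102]
tool_rot: [2.228, 2.214, -0.001]
ft_force: [0.3, -0.1, 0.4]
grip_width: 0.799
grip_force: 0.0
```

```bash
python3 -c "
from h import *
go(.5185,.0199,.055)"
```

```text
t 15.65 pos [0.5188 0.0195 0.1102] x [ 0.006  1.    -0.   ] z [-0. -0. -1.] q [ 0.73  0.27 -0.91  1.91  0.24  1.08 -0.28] F [ 0.3 -0.1  0.4] w 69.5 gf 0.0
slide mm [ 0.4 -0.3 55.2]
```

send_rows([
  {"claw":0.6,"slide":[0,0,20],"delta_rot":[0,0,0]},
  {"claw":0.6,"slide":[0,0,40],"delta_rot":[0,0,0]},
  {"claw":0.6,"slide":[0,0,55],"delta_rot":[0,0,0]},
  {"claw":0.6,"slide":[0,0,55],"delta_rot":[0,0,0]},
  {"claw":0.6,"slide":[0,0,55],"delta_rot":[0,0,0]},
])

```text
time: 16.15
position: [0.5195, 0.0203, 0.0556]
tool_rot: [2.227, 2.215, 0.001]
ft_force: [-0.0, 0.4, 0.8]
grip_width: 0.8
grip_force: 0.0
```

send_rows([
  {"claw":-1,"slide":[0,0,0],"delta_rot":[0,0,0]},
  {"claw":-1,"slide":[0,0,0],"delta_rot":[0,0,0]},
  {"claw":-1,"slide":[0,0,0],"delta_rot":[0,0,0]},
  {"claw":-1,"slide":[0,0,0],"delta_rot":[0,0,0]},
], grip_force=15)

```text
time: 16.55
position: [0.519, 0.0206, 0.0552]
tool_rot: [2.227, 2.216, 0.0]
ft_force: [0.1, -0.4, 2.0]
grip_width: 0.553
grip_force: 15.0
```

send_rows([
  {"claw":-1,"slide":[0,0,-30],"delta_rot":[0,0,0]},
  {"claw":-1,"slide":[0,0,-70],"delta_rot":[0,0,0]},
  {"claw":-1,"slide":[0,0,-110],"delta_rot":[0,0,0]},
  {"claw":-1,"slide":[0,0,-140],"delta_rot":[0,0,0]},
  {"claw":-1,"slide":[0,0,-140],"delta_rot":[0,0,0]},
])

```text
time: 17.05
position: [0.5216, 0.021, 0.1991]
tool_rot: [2.222, 2.211, 0.007]
ft_force: [0.8, 0.8, -0.0]
grip_width: 0.552
grip_force: 14.9
```

Run:
```python
from h import *
go(.409,-.119,.15)
t=ctrl.get_image('top');s=ctrl.get_image('side')
o=[]
for i in(t,s):
  x,y=map(int,proj(i,[.408,-.119,.05])); o.append(i['color'][y-35:y+45,x-40:x+40].repeat(5,0).repeat(5,1)); print(x,y)
cv2.imwrite('pics/n2.png',np.hstack(o))
```

```text
t 17.05 pos [0.5216 0.021  0.1991] x [ 0.005  1.    -0.001] z [ 0.008 -0.001 -1.   ] q [ 0.79  0.16 -0.95  1.81  0.14  1.24 -0.2 ] F [ 0.8  0.8 -0. ] w 48.0 gf 14.9
slide mm [-140.5 -112.3   48.4]
391 241
383 169
```

View pics/n2.png

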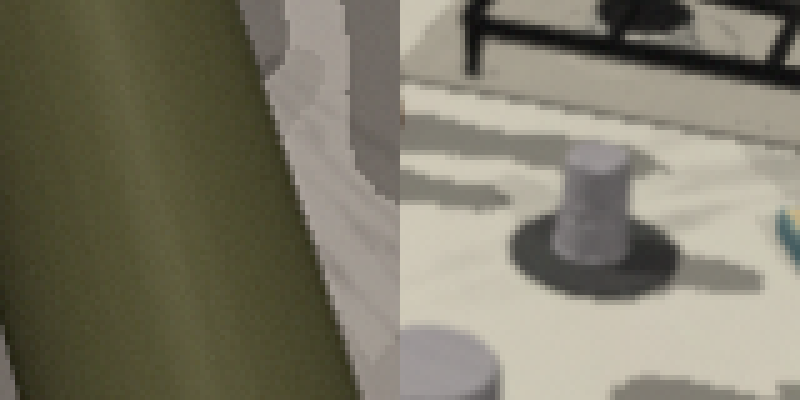

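In the side crop b2 stands upright over the middle of the coaster, base at about (591,250).

send_rows([
  {"claw":-1,"slide":[-35,-27,0],"delta_rot":[0,0,0]},
  {"claw":-1,"slide":[-70,-55,0],"delta_rot":[0,0,0]},
  {"claw":-1,"slide":[-105,-83,0],"delta_rot":[0,0,0]},
  {"claw":-1,"slide":[-130,-103,20],"delta_rot":[0,0,0]},
  {"claw":-1,"slide":[-140,-110,40],"delta_rot":[0,0,0]},
])

```text
time: 17.65
position: [0.4048, -0.122, 0.1527]
tool_rot: [-2.232, -2.209, 0.005]
ft_force: [0.9, -1.1, -2.0]
grip_width: 0.552
grip_force: 14.9
```

send_rows([
  {"claw":-1,"slide":[0,0,10],"delta_rot":[0,0,0]},
  {"claw":-1,"slide":[0,0,10],"delta_rot":[0,0,0]},
  {"claw":-1,"slide":[0,0,10],"delta_rot":[0,0,0]},
  {"claw":-1,"slide":[0,0,10],"delta_rot":[0,0,0]},
])

```text
time: 18.05
position: [0.4094, -0.1179, 0.1454]
tool_rot: [2.224, 2.218, 0.002]
ft_force: [0.2, -0.0, -1.0]
grip_width: 0.557
grip_force: 14.9
```

```bash
python3 -c "
from h import *
go(.409,-.119,.061)"
```

```text
t 18.05 pos [ 0.4094 -0.1179  0.1454] x [0.003 1.    0.   ] z [ 0.001  0.    -1.   ] q [ 1.05 -0.07 -0.79  2.08 -0.06  1.12  0.28] F [ 0.2 -0.  -1. ] w 48.5 gf 14.9
slide mm [-1.1 -0.5 84.4]
```

send_rows([
  {"claw":-1,"slide":[-1,0,15],"delta_rot":[0,0,0]},
  {"claw":-1,"slide":[-1,0,30],"delta_rot":[0,0,0]},
  {"claw":-1,"slide":[-1,0,45],"delta_rot":[0,0,0]},
  {"claw":-1,"slide":[-1,0,60],"delta_rot":[0,0,0]},
  {"claw":-1,"slide":[-1,0,72],"delta_rot":[0,0,0]},
])

```text
time: 18.55
position: [0.409, -0.1194, 0.0726]
tool_rot: [2.225, 2.217, 0.001]
ft_force: [-0.9, 0.1, -0.9]
grip_width: 0.555
grip_force: 14.9
```

send_rows([
  {"claw":-1,"slide":[0,0,5],"delta_rot":[0,0,0]},
  {"claw":-1,"slide":[0,0,9],"delta_rot":[0,0,0]},
  {"claw":-1,"slide":[0,0,11],"delta_rot":[0,0,0]},
  {"claw":-1,"slide":[0,0,11],"delta_rot":[0,0,0]},
])

```text
time: 18.95
position: [0.4084, -0.1199, 0.062]
tool_rot: [2.227, 2.216, 0.0]
ft_force: [0.0, 0.3, -1.2]
grip_width: 0.554
grip_force: 14.9
```

send_rows([
  {"claw":-1,"slide":[0,0,0.5],"delta_rot":[0,0,0]},
  {"claw":-1,"slide":[0,0,1],"delta_rot":[0,0,0]},
  {"claw":-1,"slide":[0,0,2],"delta_rot":[0,0,0]},
  {"claw":-1,"slide":[0,0,2],"delta_rot":[0,0,0]},
])

```text
time: 19.35
position: [0.4085, -0.1201, 0.0601]
tool_rot: [2.226, 2.216, 0.0]
ft_force: [-0.8, -0.2, 2.0]
grip_width: 0.552
grip_force: 15.0
```

send_rows([
  {"claw":-1,"slide":[0,0,0.5],"delta_rot":[0,0,0]},
  {"claw":1,"slide":[0,0,0],"delta_rot":[0,0,0]},
  {"claw":1,"slide":[0,0,0],"delta_rot":[0,0,0]},
  {"claw":1,"slide":[0,0,0],"delta_rot":[0,0,0]},
  {"claw":1,"slide":[0,0,-15],"delta_rot":[0,0,0]},
])

```text
time: 19.85
position: [0.4066, -0.1193, 0.0734]
tool_rot: [-2.224, -2.213, 0.001]
ft_force: [-0.6, -0.5, 0.4]
grip_width: 0.834
grip_force: 0.0
```

send_rows([
  {"claw":1,"slide":[0,0,-45],"delta_rot":[0,0,0]},
  {"claw":1,"slide":[0,0,-90],"delta_rot":[0,0,0]},
  {"claw":1,"slide":[25,0,-125],"delta_rot":[0,0,0]},
  {"claw":1,"slide":[70,4,-130],"delta_rot":[0,0,0]},
  {"claw":1,"slide":[115,8,-130],"delta_rot":[0,0,0]},
])

```text
time: 20.35
position: [0.4178, -0.0041, 0.2064]
tool_rot: [2.227, 2.211, 0.002]
ft_force: [0.7, 0.5, 0.4]
grip_width: 0.998
grip_force: 0.0
```

send_rows([
  {"claw":1,"slide":[45,4,0],"delta_rot":[0,0,0]},
  {"claw":1,"slide":[91,4,0],"delta_rot":[0,0,0]},
  {"claw":1,"slide":[91,4,0],"delta_rot":[0,0,0]},
  {"claw":1,"slide":[91,4,0],"delta_rot":[0,0,0]},
  {"claw":1,"slide":[91,4,0],"delta_rot":[0,0,0]},
])

```text
time: 20.85
position: [0.4211, 0.0849, 0.2046]
tool_rot: [-2.228, -2.214, 0.001]
ft_force: [-0.3, -0.6, 0.3]
grip_width: 1.003
grip_force: 0.0
```

Run:
```python
from h import *
w,t=look([.4201,.1264,.079],(300.1,237.7),50,(112,122,128))
s=ctrl.get_image('side');o=[]
for i in(t,s):
  x,y=map(int,proj(i,[.408,-.119,.05])); o.append(i['color'][y-35:y+45,x-40:x+40].repeat(4,0).repeat(4,1))
o=np.hstack(o); cv2.imwrite('pics/n3.png',np.vstack([o,w['color'][:250]]))
go(.4201,.1264,.065)
```

```text
pred [325.5 148.8]
112 [325.6 147.8] [  75   74 4125] [0.4202 0.1272 0.079 ] tri [array([0.4202, 0.1267, 0.076 ]), np.float64(0.0001)]
122 [326.3 147.4] [  73   72 3879] [0.4207 0.1275 0.079 ] tri [array([0.4205, 0.1268, 0.0744]), np.float64(0.0004)]
128 [356.3 146.5] [17 16 93] [0.4436 0.128  0.079 ] tri [array([0.4308, 0.1283, 0.0971]), np.float64(0.0231)]
t 21.0 pos [0.4212 0.0848 0.2046] x [0.007 1.    0.   ] z [-0.  0. -1.] q [ 0.94 -0.2  -1.07  1.99 -0.18  1.26 -0.07] F [ 0.2 -0.7 -0.5] w 87.0 gf 0.0
slide mm [ 41.6  -1.4 139.6]
```

View pics/n3.png

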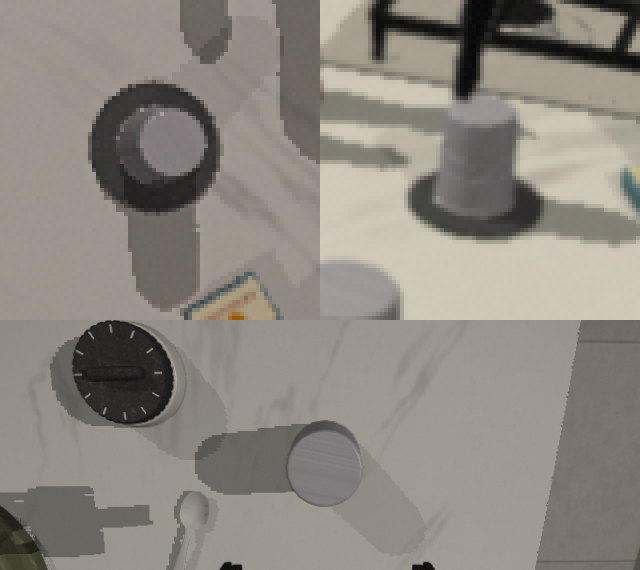

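The top crop shows b3 with its disc at (172,143), well inside the coaster, and upright in the side crop; b4's top is at (326,148) in the wrist view.

send_rows([
  {"claw":1,"slide":[20,-1,30],"delta_rot":[0,0,0]},
  {"claw":1,"slide":[42,-1,60],"delta_rot":[0,0,0]},
  {"claw":1,"slide":[42,-1,80],"delta_rot":[0,0,0]},
  {"claw":1,"slide":[42,-1,80],"delta_rot":[0,0,0]},
  {"claw":1,"slide":[42,-1,80],"delta_rot":[0,0,0]},
])

```text
time: 21.5
position: [0.4205, 0.1274, 0.1249]
tool_rot: [-2.227, -2.213, -0.0]
ft_force: [0.4, -1.9, 0.6]
grip_width: 0.999
grip_force: 0.0
```

```bash
python3 -c "
from h import *
go(.4203,.127,.064)
t=ctrl.get_image('top');c,s=disc(t,(394,241.7),16,108);print(c,s,onplane(t,c,.073))"
```

```text
t 21.5 pos [0.4205 0.1274 0.1249] x [0.006 1.    0.001] z [-0.001  0.001 -1.   ] q [ 0.94  0.02 -1.28  2.06  0.03  1.07 -0.36] F [ 0.4 -1.9  0.6] w 86.9 gf 0.0
slide mm [-0.5 -0.1 60.9]
[393.51627907 240.91162791] [ 16  17 215] [ 0.40951622 -0.12045695  0.073     ]
```

send_rows([
  {"claw":1,"slide":[0,0,20],"delta_rot":[0,0,0]},
  {"claw":1,"slide":[0,0,40],"delta_rot":[0,0,0]},
  {"claw":1,"slide":[0,0,61],"delta_rot":[0,0,0]},
  {"claw":1,"slide":[0,0,61],"delta_rot":[0,0,0]},
  {"claw":1,"slide":[0,0,61],"delta_rot":[0,0,0]},
])

```text
time: 22.05
position: [0.4212, 0.1279, 0.0648]
tool_rot: [2.227, 2.215, 0.001]
ft_force: [0.3, -0.3, 1.1]
grip_width: 0.998
grip_force: 0.0
```

```bash
python3 -c "
from h import *
go(.4203,.127,.064)"
```

```text
t 22.05 pos [0.4212 0.1279 0.0648] x [ 0.006  1.    -0.   ] z [ 0.001 -0.    -1.   ] q [ 0.81  0.21 -1.22  2.12  0.25  0.96 -0.56] F [ 0.3 -0.3  1.1] w 86.8 gf 0.0
slide mm [-0.9 -0.9  0.8]
```

send_rows([
  {"claw":-1,"slide":[-1,-1,0],"delta_rot":[0,0,0]},
  {"claw":-1,"slide":[-1,-1,0],"delta_rot":[0,0,0]},
  {"claw":-1,"slide":[-1,-1,0],"delta_rot":[0,0,0]},
  {"claw":-1,"slide":[-1,-1,0],"delta_rot":[0,0,0]},
  {"claw":-1,"slide":[-1,-1,0],"delta_rot":[0,0,0]},
], grip_force=18)

```text
time: 22.55
position: [0.4198, 0.127, 0.0642]
tool_rot: [2.226, 2.215, 0.001]
ft_force: [0.1, -0.5, 1.4]
grip_width: 0.725
grip_force: 18.0
```

send_rows([
  {"claw":-1,"slide":[0,0,-30],"delta_rot":[0,0,0]},
  {"claw":-1,"slide":[0,0,-70],"delta_rot":[0,0,0]},
  {"claw":-1,"slide":[0,0,-110],"delta_rot":[0,0,0]},
  {"claw":-1,"slide":[-10,0,-140],"delta_rot":[0,0,0]},
  {"claw":-1,"slide":[-50,-3,-140],"delta_rot":[0,0,0]},
])

```text
time: 23.05
position: [0.4194, 0.0803, 0.2084]
tool_rot: [2.213, 2.217, 0.009]
ft_force: [1.4, -0.5, -1.9]
grip_width: 0.727
grip_force: 18.0
```

send_rows([
  {"claw":-1,"slide":[-45,-3,0],"delta_rot":[0,0,0]},
  {"claw":-1,"slide":[-90,-5,0],"delta_rot":[0,0,0]},
  {"claw":-1,"slide":[-135,-7,0],"delta_rot":[0,0,0]},
  {"claw":-1,"slide":[-175,-8,10],"delta_rot":[0,0,0]},
  {"claw":-1,"slide":[-197,-8,30],"delta_rot":[0,0,0]},
])

```text
time: 23.55
position: [0.4074, -0.1237, 0.1741]
tool_rot: [2.229, 2.21, 0.0]
ft_force: [0.7, 0.1, -1.4]
grip_width: 0.725
grip_force: 18.0
```

send_rows([
  {"claw":-1,"slide":[0,0,10],"delta_rot":[0,0,0]},
  {"claw":-1,"slide":[0,0,10],"delta_rot":[0,0,0]},
  {"claw":-1,"slide":[0,0,10],"delta_rot":[0,0,0]},
  {"claw":-1,"slide":[0,0,10],"delta_rot":[0,0,0]},
])

```text
time: 23.95
position: [0.4079, -0.1189, 0.1645]
tool_rot: [2.224, 2.218, 0.0]
ft_force: [0.0, 0.4, -1.3]
grip_width: 0.728
grip_force: 18.0
```

```bash
python3 -c "
from h import *
go(.409,-.12,.07)"
```

```text
t 23.95 pos [ 0.4079 -0.1189  0.1645] x [ 0.003  1.    -0.001] z [ 0.001 -0.001 -1.   ] q [ 1.1  -0.11 -0.82  2.06 -0.09  1.16  0.31] F [ 0.   0.4 -1.3] w 63.3 gf 18.0
slide mm [-1.   1.  94.5]
```

send_rows([
  {"claw":-1,"slide":[-1,1,8],"delta_rot":[0,0,0]},
  {"claw":-1,"slide":[-1,1,20],"delta_rot":[0,0,0]},
  {"claw":-1,"slide":[-1,1,36],"delta_rot":[0,0,0]},
  {"claw":-1,"slide":[-1,1,54],"delta_rot":[0,0,0]},
  {"claw":-1,"slide":[-1,1,72],"delta_rot":[0,0,0]},
])

```text
time: 24.45
position: [0.4079, -0.1206, 0.0904]
tool_rot: [-2.226, -2.216, 0.0]
ft_force: [-0.1, -0.5, -1.0]
grip_width: 0.726
grip_force: 18.0
```

send_rows([
  {"claw":-1,"slide":[0,0,10],"delta_rot":[0,0,0]},
  {"claw":-1,"slide":[0,0,18],"delta_rot":[0,0,0]},
  {"claw":-1,"slide":[0,0,21],"delta_rot":[0,0,0]},
  {"claw":-1,"slide":[0,0,21],"delta_rot":[0,0,0]},
])

```text
time: 24.85
position: [0.4082, -0.1208, 0.0706]
tool_rot: [-2.226, -2.216, -0.0]
ft_force: [-0.3, -0.0, -1.4]
grip_width: 0.726
grip_force: 18.0
```

send_rows([
  {"claw":-1,"slide":[0,0,0.5],"delta_rot":[0,0,0]},
  {"claw":-1,"slide":[0,0,1],"delta_rot":[0,0,0]},
  {"claw":-1,"slide":[0,0,2],"delta_rot":[0,0,0]},
  {"claw":-1,"slide":[0,0,2],"delta_rot":[0,0,0]},
])

```text
time: 25.25
position: [0.4087, -0.1211, 0.0692]
tool_rot: [2.226, 2.215, 0.0]
ft_force: [0.4, 0.4, 2.0]
grip_width: 0.725
grip_force: 18.0
```

send_rows([
  {"claw":-1,"slide":[0,0,0.5],"delta_rot":[0,0,0]},
  {"claw":1,"slide":[0,0,0],"delta_rot":[0,0,0]},
  {"claw":1,"slide":[0,0,0],"delta_rot":[0,0,0]},
  {"claw":1,"slide":[0,0,0],"delta_rot":[0,0,0]},
  {"claw":1,"slide":[0,0,-10],"delta_rot":[0,0,0]},
])

```text
time: 25.75
position: [0.407, -0.1204, 0.078]
tool_rot: [-2.224, -2.214, 0.001]
ft_force: [0.3, 0.6, -0.6]
grip_width: 0.968
grip_force: 0.0
```

send_rows([
  {"claw":1,"slide":[0,0,-40],"delta_rot":[0,0,0]},
  {"claw":1,"slide":[0,0,-85],"delta_rot":[0,0,0]},
  {"claw":1,"slide":[30,0,-120],"delta_rot":[0,0,0]},
  {"claw":1,"slide":[75,10,-120],"delta_rot":[0,0,0]},
  {"claw":1,"slide":[120,10,-120],"delta_rot":[0,0,0]},
])

```text
time: 26.25
position: [0.4205, 0.0004, 0.2009]
tool_rot: [2.226, 2.212, 0.004]
ft_force: [0.5, 0.4, -0.3]
grip_width: 0.998
grip_force: 0.0
```

send_rows([
  {"claw":1,"slide":[45,0,0],"delta_rot":[0,0,0]},
  {"claw":1,"slide":[90,0,0],"delta_rot":[0,0,0]},
  {"claw":1,"slide":[120,0,0],"delta_rot":[0,0,0]},
  {"claw":1,"slide":[120,0,0],"delta_rot":[0,0,0]},
  {"claw":1,"slide":[120,0,0],"delta_rot":[0,0,0]},
])

```text
time: 26.75
position: [0.4193, 0.1192, 0.1991]
tool_rot: [2.224, 2.217, -0.001]
ft_force: [-0.5, -0.4, -0.5]
grip_width: 1.0
grip_force: 0.0
```

Run:
```python
from h import *
t=ctrl.get_image('top');s=ctrl.get_image('side');o=[]
for i in(t,s):
  x,y=map(int,proj(i,[.408,-.119,.05])); o.append(i['color'][y-80:y+40,x-60:x+60].repeat(3,0).repeat(3,1))
cv2.imwrite('pics/n4.png',np.hstack(o))
c,a=disc(t,proj(t,[.409,-.12,.084]),20,108);print(c,a,onplane(t,c,.084)); go(0,0,0)
```

```text
[394.59574468 240.94148936] [ 22  21 376] [ 0.40916744 -0.12124141  0.084     ]
t 26.85 pos [0.4194 0.1177 0.1988] x [ 0.007  1.    -0.   ] z [-0. -0. -1.] q [ 0.97 -0.2  -1.17  1.98 -0.19  1.24 -0.13] F [0.1 0.2 0.5] w 87.2 gf 0.0
slide mm [-120.5 -418.6  198.9]
```

View pics/n4.png

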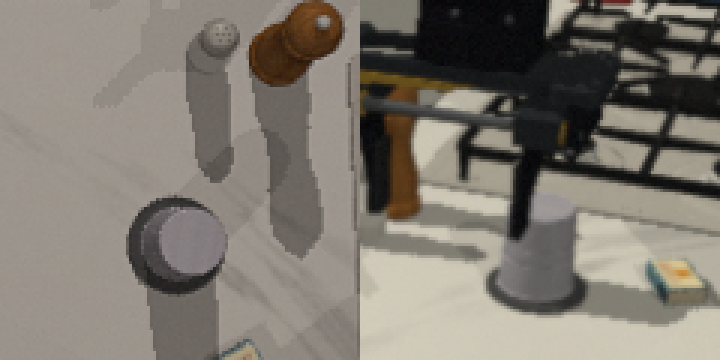

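The set stands upright inside the coaster (top disc at crop (194,240), dark rim visible round it), and the shaker and mill are still in place.

```bash
python3 -c "
from bench import ctrl
print(ctrl.close_job())"
```

```text
the job is handed in; nothing more can be done
None
```

The four beakers are nested in order, smallest first, and stand upright within about 3 mm of the coaster's middle; the mill and shaker were not touched, and the job was handed in at about 27 s.

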